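# Unlock the labeller's catch tray and collect the medicine cartons

## Robot

A 7-joint arm with a two-finger parallel gripper is mounted at the origin on the work surface. World frame = base frame: x ahead of the robot, y to its left, z up, the work surface at z = 0. Lengths are in m, angles in degrees, forces in N, time in s.
With the tool pointing down it reaches from about 0.4 to 0.9 m from the base axis. Payload 5.5 kg.
Tool frame: the origin (TCP) lies at the centre of the arm's flange, where the gripper is bolted on; the fingertips stand 178 mm ahead of it and the grasp point (between the pads) lies 159 mm ahead of it; z points along the fingers, y is the line along which they close (so a half turn about z gives the same grasp; the last joint's range is limited). The gripper opens to 92 mm and grips with 3 to 60 N. Pads are 19 mm wide; open, the fingers measure 130 mm over their backs; the gripper's body (75 mm by 190 mm) begins 47 mm behind the grasp point.
Start: joints at [-57.399, 28.699, -24.465, 88.831, 12.651, 65.22, -12.049], TCP at [0.196, 0.62, 0.405] pointing down, gripper open.
Joint ranges: [-164.97, 164.97], [-17.58, 116.51], [-87.97, 89.64], [11.32, 138.91], [-80.73, 260.73], [10.89, 115.49], [-147.41, 147.41]. Speed limits (degrees/s): [147.25, 147.25, 180, 180, 180, 180, 180].

## Interface

Orientations are given as [roll, pitch, yaw] about the fixed x, y, z axes, in that order (R = Rz(yaw) Ry(pitch) Rx(roll)).
In Python, from workcell import get_obs, camera, calibration, hand_in, spot_in, cut_out gives the robot as it stands.
- The arm moves only by the tool move_arm, never from a script. Its argument "series" is a list that holds one entry, the list of rows, each a list of 5 numbers: the gripper command: -1 is shut, 1 is fully open, values between are in proportion, then the shift along the tool's x, y, z in m, then the turn about the tool's z in degrees. A call has 1 to 10 rows; each row shifts and turns the commanded pose from where the row before left it, along the tool's axes as they then stand; what a row does not reach is not made up. A row lasts 1/8 s, in which the tool goes at most 62.5 mm and 10.7 degrees, less where a joint would pass 70% of its speed; a pose out of reach is approached as far as the arm can. A call is refused whole if a number of a shift passes 0.0625 or a number of a turn 10.7, either way. A call with a gripper value outside its range is refused whole. The fingers move at their own pace and stop on an object; "squeeze" is the grip in N (left out, the last holds). Time passes only in rows, so rows that do not move let the fingers close. It gives the time, the measured TCP pose, the force, the opening and the grip force at its end, in the units of the state.
- get_obs(): the state, without advancing time (a new reading comes with each control period).
- camera(name): name is "scene" or "side" or "wrist"; returns the picture (384x512x3 uint8, red, green, blue); there is no depth.
- calibration(name): a dict with "intrinsics" (3x3 intrinsics, pixels), "pose" (4x4, takes a point from camera to world coordinates). Camera axes: x right, y down, z forward; pixel columns grow to the right and rows downward; lengths in m; the calibration is good to about 2 mm. A picture is of the moment at which its call begins: read the wrist's pose just before it. calibration takes no time and is no camera call; for the wrist camera it gives the pose at the moment of the call.
- hand_in(): hands the job in; it is judged then, once.
Trained networks look in the newest picture that a camera, given by its name, has taken for a name from the list of things; names that differ only in an ending like _2 or _b are one class to them, and where a whole thing is asked for, a point or a joint stands for the part that bears it (a point fixed in the world has none). Each returns a list of dicts, best first, with "conf" (0 to 1); they miss things now and then, are a little off and sometimes report something else, mostly with a low value. They report only what shows in the picture. A call takes as long as a camera call. They do not tell look-alikes from the thing itself.
- spot_in(camera, query): "location" ([x, y, z] in m, in world coordinates, good to about 4 mm: the middle of the surface that is visible of it).
- cut_out(camera, query): "pixels" (384x512 bool, what is visible of it).
The state is a dict: "time_s": time; "joint_positions": joint angles; "joint_velocities": joint speeds; "effort": joint torques, N m; "eef_pos": TCP position; "tcp_rot": TCP orientation; "contact_force": force on the tool from outside, world axes, zero at the start; "moment": the same for the moment, N m; "opening": opening from 0.0 (shut) to 1.0 (fully open); "gripper_force": force on a finger pad.
Only numpy, scipy, OpenCV 4.12 (cv2) and the standard library are available. Lean on these libraries where they do the work, as an engineer would, in place of code of your own. Each camera call takes 0.05 s, during which the arm holds its last target. There are 200 camera calls.

## Task

Unload the carton labeller: first lift its orange locking bar straight up out of the two U brackets, keeping it level so both ends come clear together, and lay it flat in the steel dish. Then take both medicine cartons out of the catch tray and stand them upright side by side on the floor of the yellow basket. Set everything down gently rather than dropping it, let go, and leave the other things on the table where they are.

Things in the scene. Friction and masses are not known exactly. Their poses are not given: they have to be found in the camera images.
- labeller: White carton labeller with an aluminium catch tray, fixed. Origin on the table under the middle of the tray; x runs along the locking bar, y towards the machine. Tray floor 4 mm above the table, 148 mm (x) by 145 mm (y, from -70 to +75) inside, walls 20 to 22 mm high. A steel chute slopes up from y = 80, z = 20 mm to the machine.
- housing (a point): Middle of the foot of the machine's face, on the table, at the labeller's y = 150 mm. The housing reaches 125 mm to either side (x) and 200 mm back (y), 200 mm tall, with a label roll on top up to 300 mm high.
- bracket_a (a point): Middle of the slot floor of the grey U bracket at the labeller's x = +78 mm, y = 0. Slot floor 80 mm, prong tops 102 mm above the table; slot 24 mm wide (y), bracket 36 mm wide (y), 8 mm thick (x).
- bracket_b (a point): Middle of the slot floor of the grey U bracket at the labeller's x = -78 mm, y = 0. Slot floor 80 mm, prong tops 102 mm above the table; slot 24 mm wide (y), bracket 36 mm wide (y), 8 mm thick (x).
- bar: Loose orange locking bar with a black band at the middle, 200 mm long (x), 18 mm wide (y), 28 mm tall (z), about 0.22 kg. Origin at its centre. In the brackets its centre is 94 mm above the table, its underside 12 mm above the carton tops; it must rise 22 mm to clear the prongs. Laid on a floor it rests on its end caps, centre 22 mm above that floor.
- bar_end_a (a point): Centre of the bar's +x end cap, 94 mm from the bar's centre: a black square plate 44 x 44 mm, 12 mm thick, that sits outside the bracket.
- bar_end_b (a point): Centre of the bar's -x end cap, 94 mm from the bar's centre: a black square plate 44 x 44 mm, 12 mm thick, that sits outside the bracket.
- dish: Shallow open stainless steel dish, fixed, 260 mm (x) x 120 mm (y) outside, rim 18 mm high, walls and floor 4 mm thick. Origin at the centre of its underside, on the table.
- basket: Open yellow plastic basket, fixed, 210 mm (x) x 156 mm (y) outside, rim 70 mm high, walls and floor 4 mm thick. Origin at the centre of its underside, on the table.
- carton_orange: Loose white medicine carton with orange bands, 62 mm (x) x 40 mm (y) x 64 mm tall (z), about 0.12 kg, standing upright in the catch tray under the locking bar, its 62 mm side roughly along the bar, beside the other carton with a gap of about 4 to 16 mm. Origin at the centre of its underside.
- carton_purple: Loose white medicine carton with purple bands, 62 mm (x) x 40 mm (y) x 64 mm tall (z), about 0.12 kg, standing upright in the catch tray under the locking bar, its 62 mm side roughly along the bar, beside the other carton with a gap of about 4 to 16 mm. Origin at the centre of its underside.
- amber_bottle: Bystander, loose: an amber bottle, 44 mm across, 90 mm tall; leave it alone. Origin on its underside.
- white_jar: Bystander, loose: a white jar with a blue lid, 56 mm across, 60 mm tall; leave it alone. Origin on its underside.
- steel_bowl: Bystander, loose: a steel bowl, 90 mm across, 45 mm tall; leave it alone. Origin on its underside.
- glove_box: Bystander, loose: a pale blue glove box, 120 x 220 x 70 mm tall; leave it alone. Origin on its underside.
- spray_bottle: Bystander, loose: a green bottle, 60 mm across, 140 mm tall; leave it alone. Origin on its underside.
- brush: Bystander, loose: a flat brush with a wooden handle, lying down; leave it alone.
- mug: Bystander, loose: a blue mug, 76 mm across, 85 mm tall; leave it alone. Origin on its underside.
There are look-alikes about, which are no part of the job. What is shaped like the carton_orange but pink is not meant.

How it is judged (in metres and radians):
On the way, in this order (a step that is already met when the one before it is completed fails the run):
1. the bar is lifted straight up, both ends clear above the brackets (z of each of bar_end_a, bar_end_b in the frame of labeller above 0.122 m and x of bar in the frame of labeller between -0.03 and 0.03 m and y of bar in the frame of labeller between -0.03 and 0.03 m), for 0.05 s.
2. the bar lies flat in the steel dish, let go (x of bar in the frame of dish between -0.03 and 0.03 m and y of bar in the frame of dish between -0.04 and 0.04 m and z of each of bar_end_a, bar_end_b in the frame of dish below 0.03 m and linear speed of bar below 0.05 m/s and contact force between the fingers and bar below 0.1 N), for 0.2 s.
3. one carton stands in the basket, let go (((x of carton_orange in the frame of basket between -0.09 and 0.09 m and y of carton_orange in the frame of basket between -0.064 and 0.064 m and z of carton_orange in the frame of basket below 0.012 m and angle between carton_orange's own z axis and vertical below 0.15 rad and linear speed of carton_orange below 0.05 m/s and contact force between the fingers and carton_orange below 0.1 N) or (x of carton_purple in the frame of basket between -0.09 and 0.09 m and y of carton_purple in the frame of basket between -0.064 and 0.064 m and z of carton_purple in the frame of basket below 0.012 m and angle between carton_purple's own z axis and vertical below 0.15 rad and linear speed of carton_purple below 0.05 m/s and contact force between the fingers and carton_purple below 0.1 N))), for 0.2 s.
At the end, for the whole second after the job is handed in: The bar rests in the steel dish (centre within 30 mm lengthwise, 40 mm sideways of the dish's; end cap centres under 30 mm above its underside); both cartons rest on the yellow basket's floor (underside within 12 mm of its), within 0.15 rad of upright; all released (all of step 2 and x of carton_orange in the frame of basket between -0.09 and 0.09 m and y of carton_orange in the frame of basket between -0.064 and 0.064 m and z of each of carton_orange, carton_purple in the frame of basket below 0.012 m and angle between each of carton_orange, carton_purple's own z axis and vertical below 0.15 rad and linear speed of each of carton_orange, carton_purple below 0.05 m/s and contact force between the fingers and carton_orange below 0.1 N and x of carton_purple in the frame of basket between -0.09 and 0.09 m and y of carton_purple in the frame of basket between -0.064 and 0.064 m and contact force between the fingers and carton_purple below 0.1 N); the robot touches nothing.
It fails at once if the bar tilted more than 0.3 rad (17 degrees) out of level (angle between bar's own x axis and vertical below 1.27 rad or angle between bar's own x axis and vertical above 1.87 rad).
It fails at once if the bar or a carton dropped: moving faster than 0.8 m/s out of the fingers (a fall of over 30 mm) ((linear speed of bar above 0.8 m/s and contact force between the fingers and bar below 0.05 N) or (linear speed of carton_orange above 0.8 m/s and contact force between the fingers and carton_orange below 0.05 N) or (linear speed of carton_purple above 0.8 m/s and contact force between the fingers and carton_purple below 0.05 N)).
It fails at once if a bystander moved more than 30 mm (distance of any of amber_bottle, white_jar, steel_bowl, glove_box, spray_bottle, brush, mug from where it was at the start of the episode above 0.03 m).
It also fails if it takes over 72 s, if anything falls off the work surface, if the arm or the gripper's body presses on something with over 40 N, if the wrist force passes 120 N, or if a joint passes its speed limit or range.

## Working session

There is one attempt and no reset: what is moved stays moved. The work goes in short steps, Python scripts to look and compute and a tool call to move; the robot and the scene stay as the last step left them, time stands still between calls to the robot, and variables do not carry over. Pictures are saved under pics/ and viewed, at most 11 in all, crops included, and the job is handed in when it is done.

Besides the shell and the picture viewer there is one more tool, called after "Request:" in YAML: its name, and indented under it one key for each argument. move_arm: Moves the arm, as the interface text tells. Its arguments: {"type":"object","properties":{"series":{"type":"array"},"squeeze":{"type":"number"}},"required":["series"]}

```bash
mkdir -p pics; ls; python3 - <<'E'
from workcell import *
import cv2,numpy as np
o=get_obs();print(o['eef_pos'],o['tcp_rot'],o['time_s'])
for c in['scene','side']:
    im=camera(c);cv2.imwrite(f'pics/{c}0.png',im[:,:,::-1])
    for q in['labeller','housing','bar','bar_end_a','bracket_a','dish','basket','carton_orange','carton_purple','amber_bottle','white_jar','steel_bowl','glove_box','spray_bottle','brush','mug']:
        print(c,q,[(np.round(d['location'],3).tolist(),round(d['conf'],2)) for d in spot_in(c,q)[:4]])
E
```

```text
pics
[0.19565435 0.61946506 0.40365053] [-1.79885627e+02 -1.39022285e-03  1.62479993e+02] 0.0
scene labeller [([0.584, 0.468, 0.202], 0.86)]
scene housing [([0.587, 0.466, 0.198], 0.65)]
scene bar [([0.506, 0.227, 0.108], 0.75), ([0.586, 0.47, 0.199], 0.54)]
scene bar_end_a [([0.586, 0.465, 0.199], 0.74), ([0.506, 0.229, 0.108], 0.67)]
scene bracket_a [([0.588, 0.47, 0.2], 0.96)]
scene dish [([0.543, -0.298, 0.005], 0.59)]
scene basket [([0.557, -0.066, 0.01], 0.78)]
scene carton_orange [([0.554, -0.065, 0.009], 0.7), ([0.482, 0.25, 0.059], 0.68), ([0.388, 0.001, 0.067], 0.68), ([0.298, 0.454, 0.065], 0.57)]
scene carton_purple [([0.555, 0.236, 0.068], 0.52), ([0.506, 0.225, 0.11], 0.25)]
scene amber_bottle [([0.505, 0.225, 0.11], 0.52), ([0.774, -0.094, 0.055], 0.51)]
scene white_jar [([0.774, -0.094, 0.057], 0.24)]
scene steel_bowl [([0.764, -0.274, 0.026], 0.96), ([0.281, 0.259, 0.051], 0.59)]
scene glove_box [([0.797, 0.147, 0.071], 0.64), ([0.506, 0.23, 0.108], 0.38)]
scene spray_bottle [([0.559, -0.066, 0.008], 0.64), ([0.492, -0.466, 0.081], 0.63)]
scene brush [([0.344, 0.11, 
[... 501 characters left out ...]
0.034, 0.029], 0.56)]
side carton_orange [([0.284, 0.432, 0.044], 0.7), ([0.76, -0.115, 0.051], 0.62), ([0.374, -0.018, 0.046], 0.59), ([0.349, 0.342, 0.053], 0.5)]
side carton_purple [([0.538, 0.206, 0.043], 0.74)]
side amber_bottle [([0.761, -0.118, 0.049], 0.68)]
side white_jar [([0.333, -0.174, 0.046], 0.76)]
side steel_bowl [([0.774, -0.249, 0.029], 0.88), ([0.542, 0.205, 0.046], 0.68), ([0.562, -0.035, 0.029], 0.27)]
side glove_box [([0.778, 0.07, 0.068], 0.89), ([0.539, 0.204, 0.045], 0.56), ([0.331, -0.175, 0.042], 0.29)]
side spray_bottle [([0.48, -0.504, 0.082], 0.74)]
side brush [([0.342, 0.099, 0.019], 0.67)]
side mug [([0.287, 0.227, 0.055], 0.78), ([0.334, -0.17, 0.043], 0.51)]
```

View pics/scene0.png

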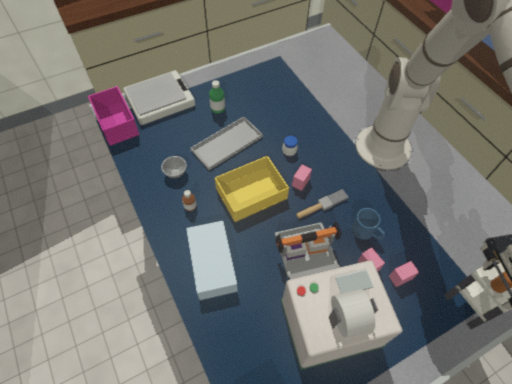

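View pics/side0.png

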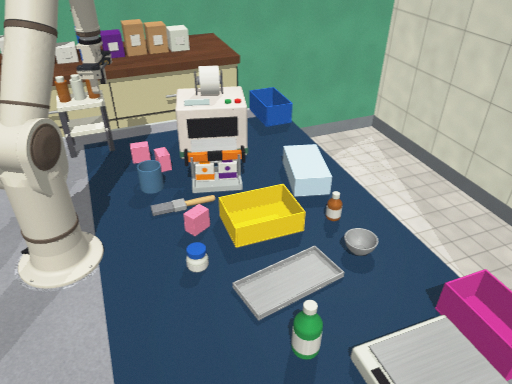

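The scene view shows the orange bar at (309,237) over the cartons, with the basket at (252,188), the dish at (227,143) and pink look-alikes at (303,178), (372,260) and (404,273). The side view shows the purple carton on the +x side and the orange one on the −x side, under the bar near (217,157). Next I fit box silhouettes to the masks.

```bash
cat > h.py <<'E'
from workcell import *
import cv2,numpy as np
from scipy.optimize import minimize
def project(P,c,cal=None):
    k=cal or calibration(c);T=np.linalg.inv(k['pose'])
    p=(T[:3,:3]@P.T+T[:3,3:]); q=np.array(k['intrinsics'])@p
    return (q[:2]/q[2]).T
def box(x,y,a,L,W,z0,z1):
    c,s=np.cos(a),np.sin(a)
    return np.array([[x+c*u-s*v,y+s*u+c*v,z] for u in(-L/2,L/2) for v in(-W/2,W/2) for z in(z0,z1)])
def hullimg(p,S=4):
    m=np.zeros((384*S,512*S),np.uint8)
    h=cv2.convexHull(np.round((np.asarray(p)+.5)*S).astype(np.int32))
    cv2.fillConvexPoly(m,h,1);return m
def fit(masks,x0,L,W,z0,z1):
    # masks: {cam:(bool mask, cal)}
    H={}
    for c,(m,cal) in masks.items():
        n,l,st,_=cv2.connectedComponentsWithStats(cv2.morphologyEx(m.astype(np.uint8),cv2.MORPH_CLOSE,np.ones((9,9))))
        m=(l==1+np.argmax(st[1:,4]))&m
        H[c]=(hullimg(np.argwhere(m)[:,::-1]),cal)
    def f(v):
        t=0
        for c,(m,cal) in H.items():
            b=hullimg(project(box(v[0],v[1],v[2],L,W,z0,z1),c,cal))
            t+=1-(m&b).sum()/(m|b).sum()
        return t/len(H)
    best=None
    for a in (0,.5,1.,-.5,-1):
        s=np.array([x0[0],x0[1],x0[2]+a])
        r=minimize(f,s,method='Nelder-Mead',options=dict(initial_simplex=s+np.array([[0,0,0],[.02,0,0],[0,.02,0],[0,0,.2]])))
        if best is None or r.fun<best.fun:best=r
    return np.round(best.x[:2],4),round(float(np.degrees(best.x[2])),2),round(float(best.fun),3)
E
python3 - <<'E'
from h import *
M={}
for q in['dish','basket','bar']:
    M[q]={}
    for c in['scene','side']:
        ims=cv2.imread(f'pics/{c}0.png');hsv=cv2.cvtColor(ims,cv2.COLOR_BGR2HSV)
        d=[x for x in cut_out(c,q)]
        m=np.asarray(d[0]['pixels'])
        if q=='basket': m=(cv2.inRange(hsv,(20,120,80),(34,255,255))>0)
        if q=='bar':
            m=cv2.dilate(m.astype(np.uint8),np.ones((5,5)))>0
            o=(cv2.inRange(hsv,(3,150,100),(16,255,255))>0)&m; m=o
        M[q][c]=(m,calibration(c)); ys,xs=np.nonzero(m);print(q,c,m.sum(),xs.min(),xs.max(),ys.min(),ys.max())
for q,x0,a in[('dish',(.535,-.3,0),(.26,.12,0,.018)),('basket',(.557,-.06,0),(.21,.156,0,.07)),('bar',(.5,.222,0),(.176,.018,.08,.108))]:
    print(q,fit(M[q],x0,*a),[fit({c:M[q][c]},x0,*a) for c in M[q]])
E
```

```text
dish scene 1773 190 261 118 167
dish side 4024 234 343 247 318
basket scene 2939 215 288 157 220
basket side 3914 105 305 61 247
bar scene 274 282 336 227 244
bar side 359 187 241 150 163
dish (array([ 0.5354, -0.2988]), 10.47, 0.037) [(array([ 0.5377, -0.2991]), 9.74, 0.031), (array([ 0.5346, -0.2967]), 11.48, 0.031)]
basket (array([ 0.5565, -0.0509]), -0.76, 0.014) [(array([ 0.5571, -0.0515]), -0.47, 0.017), (array([ 0.5565, -0.0509]), -0.74, 0.008)]
bar (array([0.4336, 0.241 ]), -2.79, 0.658) [(array([0.4379, 0.2401]), -1.3, 0.636), (array([0.4415, 0.2369]), -35.0, 0.629)]
```

```bash
cat >> h.py <<'E'
def goto(x,y,z,yaw=None,n=None):
    """tool shift from present pose to world point; turn to do afterwards"""
    o=get_obs();w=np.radians(o['tcp_rot'][2]);c,s=np.cos(w),np.sin(w)
    dx,dy,dz=np.array([x,y,z])-o['eef_pos']
    v=np.array([c*dx+s*dy,s*dx-c*dy,-dz])
    n=n or int(np.ceil(np.linalg.norm(v)/.04))
    print('shift',np.round(v,4),'rows',n,'each',np.round(v/n,4),'turn',None if yaw is None else round(-((yaw-o['tcp_rot'][2]+180)%360-180),2))
E
python3 - <<'E'
from h import *
o=get_obs();k=calibration('wrist');print(np.round(k['pose'],3),k['intrinsics'])
for c in['scene','side']:
    hsv=cv2.cvtColor(cv2.imread(f'pics/{c}0.png'),cv2.COLOR_BGR2HSV)
    m=cv2.dilate(np.asarray(cut_out(c,'bar')[0]['pixels']).astype(np.uint8),np.ones((5,5)))>0
    p=np.argwhere((cv2.inRange(hsv,(3,150,100),(16,255,255))>0)&m)[:,::-1].astype(float)
    K=calibration(c);r=np.linalg.inv(K['intrinsics'])@np.c_[p,np.ones(len(p))].T;r=K['pose'][:3,:3]@r;t0=K['pose'][:3,3]
    w=t0[:2]+(r[:2]*((.1-t0[2])/r[2])).T
    u=np.linalg.svd(w-w.mean(0))[2][0] if 1 else 0
    q=w@u;print(c,w.mean(0),np.degrees(np.arctan2(u[1],u[0])),np.ptp(q),(q.max()+q.min())/2-w.mean(0)@u,u)
goto(.30,.30,.405);
E
```

```text
[[ 0.301  0.913  0.276  0.121]
 [ 0.954 -0.288 -0.088  0.643]
 [-0.001  0.289 -0.957  0.384]
 [ 0.     0.     0.     1.   ]] [[278.26474111   0.         258.76110018]
 [  0.         278.26474111 191.71853816]
 [  0.           0.           1.        ]]
scene [0.49874318 0.22915938] -14.077560108443556 0.1767343153813692 0.002392604513820895 [ 0.96996735 -0.24323514]
side [0.49608131 0.2155049 ] 167.43487632814816 0.18073196390300683 -0.004065021763110577 [-0.97604937  0.21754915]
shift [-0.1958 -0.2736 -0.0003] rows 9 each [-0.0218 -0.0304 -0.    ] turn None
```

Request:
move_arm:
  series:
    - [[1,-0.0218,-0.0304,0,0],[1,-0.0218,-0.0304,0,0],[1,-0.0218,-0.0304,0,0],[1,-0.0218,-0.0304,0,0],[1,-0.0218,-0.0304,0,0],[1,-0.0218,-0.0304,0,0],[1,-0.0218,-0.0304,0,0],[1,-0.0218,-0.0304,0,0],[1,-0.0218,-0.0304,0,0],[1,0,0,0,0]]

```text
time_s: 3.35
eef_pos: [0.3013, 0.2975, 0.4048]
tcp_rot: [-180.0, 0.1, 162.2]
contact_force: [0.4, 0.9, -0.1]
opening: 0.998
gripper_force: 0.0
```

```bash
python3 - <<'E'
from h import *
print(get_obs()['eef_pos'],get_obs()['tcp_rot'],get_obs()['time_s'])
goto(.48,.223,.40,166.5)
E
```

```text
[0.30127816 0.2974783  0.40481866] [-1.79955612e+02  5.64016773e-02  1.62215511e+02] 3.35
shift [-0.1929 -0.0163  0.0048] rows 5 each [-0.0386 -0.0033  0.001 ] turn -4.28
```

Request:
move_arm:
  series:
    - [[1,-0.0386,-0.0033,0.001,0],[1,-0.0386,-0.0033,0.001,0],[1,-0.0386,-0.0033,0.001,0],[1,-0.0386,-0.0033,0.001,0],[1,-0.0386,-0.0033,0.001,0],[1,0,0,0,-4.2],[1,0,0,0,0],[1,0,0,0,0]]

```text
time_s: 4.35
eef_pos: [0.479, 0.227, 0.3997]
tcp_rot: [180.0, -0.0, 166.7]
contact_force: [-0.5, -1.2, -0.0]
opening: 1.005
gripper_force: 0.0
```

```bash
cat >> h.py <<'E'
def toplane(p,cal,z):
    p=np.asarray(p,float).reshape(-1,2);r=cal['pose'][:3,:3]@np.linalg.inv(cal['intrinsics'])@np.c_[p,np.ones(len(p))].T
    t=cal['pose'][:3,3];return t[:2]+(r[:2]*((z-t[2])/r[2])).T
E
python3 - <<'E'
from h import *
k=calibration('wrist');im=camera('wrist');cv2.imwrite('pics/w1.png',im[:,:,::-1])
o=get_obs();print(o['eef_pos'],o['tcp_rot'])
for q in['bar','carton_orange','carton_purple','bar_end_a','bracket_a']:
    print(q,[(np.round(d['location'],3).tolist(),round(d['conf'],2)) for d in spot_in('wrist',q)[:3]])
hsv=cv2.cvtColor(im,cv2.COLOR_RGB2HSV)
m=cv2.dilate(np.asarray(cut_out('wrist','bar')[0]['pixels']).astype(np.uint8),np.ones((7,7)))>0
p=np.argwhere((cv2.inRange(hsv,(3,150,100),(16,255,255))>0)&m)[:,::-1]
r=cv2.minAreaRect(toplane(p,k,.108).astype(np.float32)*1000);print(r,len(p))
E
```

```text
[0.47895728 0.2269071  0.39978697] [ 1.79980595e+02 -7.52097987e-03  1.66706444e+02]
bar [([0.475, 0.234, 0.108], 0.78)]
carton_orange [([0.373, -0.0, 0.061], 0.96), ([0.35, 0.368, 0.064], 0.95)]
carton_purple [([0.536, 0.233, 0.067], 0.81)]
bar_end_a [([0.476, 0.232, 0.11], 0.95)]
bracket_a [([0.486, 0.368, 0.076], 0.93)]
((540.9573364257812, 223.2801055908203), (3.460049265413545e-05, 26.24154281616211), 77.32255554199219) 13
```

View pics/w1.png

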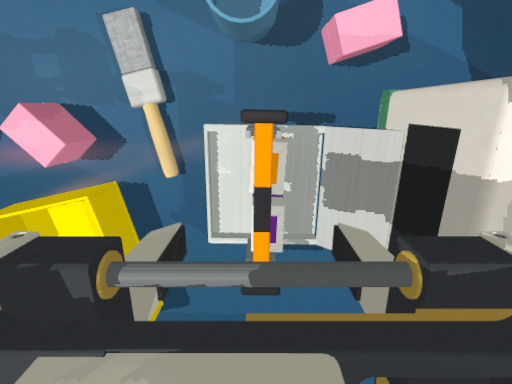

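The wrist view shows the bar running vertically at column 263, with end caps at rows 117 and 290 and the black band at rows 187–232. The fingers straddle it. Next I measure it with a wider hue range.

```bash
python3 - <<'E'
from h import *
im=cv2.imread('pics/w1.png');hsv=cv2.cvtColor(im,cv2.COLOR_BGR2HSV);k=calibration('wrist')
m=cv2.inRange(hsv,(5,180,120),(24,255,255))>0
for r in range(126,262,8):
    x=np.nonzero(m[r,245:285])[0]
    if len(x): print(r,x.min()+245,x.max()+245,end=' | ')
print()
c=[[r,(np.nonzero(m[r,245:275])[0].min()+245)] for r in list(range(160,186))+list(range(234,262)) if m[r,245:275].any()]
a=np.array(c)[:,::-1]
for z in(.108,):
    w=toplane(a,k,z);u=np.linalg.svd(w-w.mean(0))[2][0];print('left edge dir',np.degrees(np.arctan2(u[1],u[0])),w.mean(0))
print(toplane([[255,124],[272,124],[255,187],[272,187],[254,232],[271,232],[262,110],[262,294]],k,.108))
print('tray rim',toplane([[206,125],[211,245],[322,126],[316,248]],k,.025))
E
```

```text
126 255 272 | 134 255 272 | 142 255 271 | 150 255 271 | 158 255 277 | 166 255 277 | 174 255 276 | 182 255 275 | 238 254 269 | 246 254 268 | 254 253 268 | 
left edge dir -14.509224951068921 [0.50405796 0.21499978]
[[0.41641249 0.23685935]
 [0.42012122 0.25255588]
 [0.47682021 0.2223344 ]
 [0.48077925 0.23910095]
 [0.5250216  0.20964881]
 [0.52918118 0.22727364]
 [0.40552651 0.24621202]
 [0.60259054 0.2003439 ]]
tray rim [[0.40779549 0.17526092]
 [0.56798373 0.13534987]
 [0.4420724  0.31507453]
 [0.60668464 0.27883464]]
```

Request:
move_arm:
  series:
    - [[1,-0.0246,0.0024,0,0],[0.6,0,0,0.035,0],[0.3,0,0,0.035,0],[0,0,0,0.035,0],[0,0,0,0.02,0],[0,0,0,0.015,0],[0,0,0,0.002,0],[0,0,0,0,0]]

```text
time_s: 5.7
eef_pos: [0.5043, 0.2229, 0.2583]
tcp_rot: [180.0, 0.0, 166.7]
contact_force: [0.3, 0.5, -0.7]
opening: 0.497
gripper_force: 0.0
```

```bash
python3 - <<'E'
from h import *
k=calibration('wrist');im=camera('wrist');cv2.imwrite('pics/w2.png',im[:,:,::-1])
o=get_obs();print(o['eef_pos'],o['tcp_rot'])
E
```

```text
[0.50441439 0.222968   0.2586001 ] [1.79941457e+02 7.17166727e-02 1.66677140e+02]
```

View pics/w2.png

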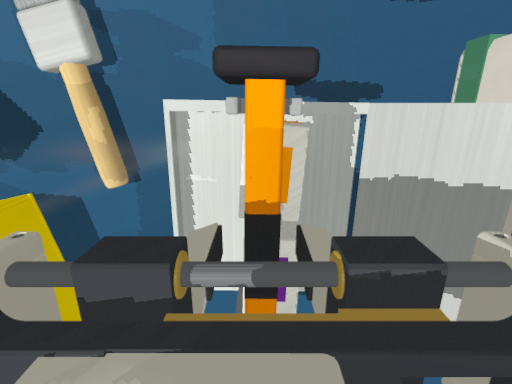

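The fingers (columns 215 and 310) straddle the black band (column 263, rows 210–298), so I close and lift.

Request:
move_arm:
  series:
    - [[-1,0,0,0,0],[-1,0,0,0,0],[-1,0,0,0,0],[-1,0,0,0,0],[-1,0,0,0,0],[-1,0,0,0,0]]
  squeeze: 35

```text
time_s: 6.5
eef_pos: [0.5041, 0.2231, 0.258]
tcp_rot: [180.0, 0.0, 166.7]
contact_force: [0.2, 0.9, 2.9]
opening: 0.192
gripper_force: 34.9
```

Request:
move_arm:
  series:
    - [[-1,0,0,-0.005,0],[-1,0,0,-0.008,0],[-1,0,0,-0.01,0],[-1,0,0,-0.015,0],[-1,0,0,-0.02,0],[-1,0,0,-0.025,0],[-1,0,0,-0.025,0],[-1,0,0,0,0],[-1,0,0,0,0]]

```text
time_s: 7.62
eef_pos: [0.5036, 0.2225, 0.3653]
tcp_rot: [-180.0, -0.0, 166.7]
contact_force: [-0.5, -1.0, -2.7]
opening: 0.193
gripper_force: 34.9
```

```bash
python3 - <<'E'
from h import *
o=get_obs();print(o['eef_pos'],o['tcp_rot'])
im=camera('side');cv2.imwrite('pics/s2.png',cv2.resize(im[110:260,120:320,::-1],(800,600)))
goto(.5355,-.299,o['eef_pos'][2],190.5)
goto(.48,.08,o['eef_pos'][2],190.5)
E
```

```text
[0.50362728 0.22245448 0.36533765] [-1.79973722e+02 -2.36772295e-02  1.66674488e+02]
shift [-0.1513 -0.5    -0.0005] rows 14 each [-0.0108 -0.0357 -0.    ] turn -23.83
shift [-0.01   -0.144  -0.0005] rows 4 each [-0.0025 -0.036  -0.0001] turn -23.83
```

View pics/s2.png

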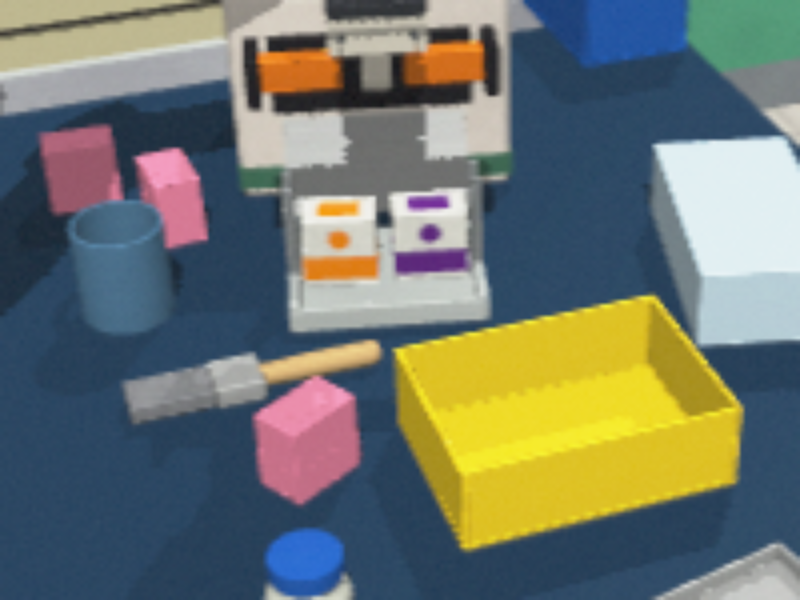

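The bar is held level and clear of the brackets, with the orange carton at left (340,240) and the purple one at right (430,235). Now I carry the bar over to the dish.

Request:
move_arm:
  series:
    - [[-1,-0.006,-0.018,0,0],[-1,-0.0108,-0.036,0,0],[-1,-0.0108,-0.036,0,0],[-1,-0.0108,-0.036,0,0],[-1,-0.0108,-0.036,0,0],[-1,-0.0108,-0.036,0,0],[-1,-0.0108,-0.036,0,0],[-1,-0.0108,-0.036,0,0],[-1,-0.0108,-0.036,0,0],[-1,-0.0108,-0.036,0,0]]

```text
time_s: 8.93
eef_pos: [0.5245, -0.1365, 0.3649]
tcp_rot: [-180.0, -0.1, 166.6]
contact_force: [0.5, 0.3, -1.5]
opening: 0.192
gripper_force: 34.9
```

Request:
move_arm:
  series:
    - [[-1,-0.0108,-0.036,0,0],[-1,-0.0108,-0.036,0,0],[-1,-0.0108,-0.036,0,0],[-1,-0.0108,-0.036,0,0],[-1,-0.004,-0.014,0,0],[-1,0,0,0,-8],[-1,0,0,0,-8],[-1,0,0,0,-7.8],[-1,0,0,0,0],[-1,0,0,0,0]]

```text
time_s: 10.18
eef_pos: [0.5348, -0.2983, 0.3654]
tcp_rot: [180.0, -0.0, -169.7]
contact_force: [0.2, -0.5, -1.7]
opening: 0.196
gripper_force: 34.9
```

```bash
python3 - <<'E'
from h import *
o=get_obs();print(o['eef_pos'],o['tcp_rot'],o['opening'])
k=calibration('wrist');im=camera('wrist');cv2.imwrite('pics/w3.png',im[:,:,::-1])
goto(.5355,-.299,.300,190.5)
E
```

```text
[ 0.53484627 -0.29828929  0.36539235] [ 1.79963060e+02 -3.26173551e-02 -1.69658971e+02] 0.19590544952957287
shift [-0.0004 -0.0008  0.0655] rows 2 each [-0.0002 -0.0004  0.0327] turn -0.14
```

View pics/w3.png

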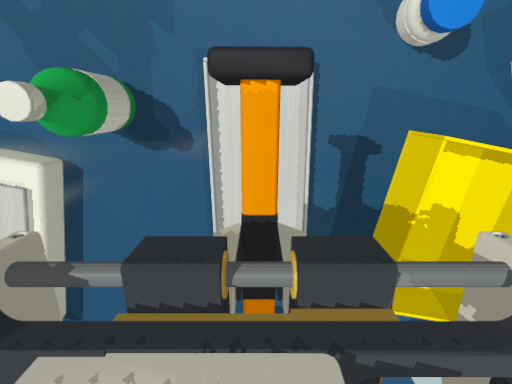

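The held bar is centred over the dish (column 260 between dish walls 208 and 312), so I lower it.

Request:
move_arm:
  series:
    - [[-1,0,0,0.02,0],[-1,0,0,0.035,0],[-1,0,0,0.035,0],[-1,0,0,0.035,0],[-1,0,0,0.025,0],[-1,0,0,0.012,0],[-1,0,0,0.006,0],[-1,0,0,0.003,0],[-1,0,0,0,0],[-1,0,0,0,0]]

```text
time_s: 11.48
eef_pos: [0.5355, -0.2987, 0.1955]
tcp_rot: [-180.0, 0.1, -169.5]
contact_force: [-0.2, 0.8, -2.2]
opening: 0.192
gripper_force: 34.9
```

Request:
move_arm:
  series:
    - [[-1,0,0,0.002,0],[-1,0,0,0.002,0],[-1,0,0,0,0]]

```text
time_s: 11.85
eef_pos: [0.535, -0.2984, 0.1905]
tcp_rot: [180.0, -0.0, -169.5]
contact_force: [-0.0, -0.3, -2.5]
opening: 0.195
gripper_force: 34.9
```

Request:
move_arm:
  series:
    - [[-1,0,0,0.001,0],[-1,0,0,0,0]]

```text
time_s: 12.1
eef_pos: [0.5351, -0.2985, 0.1901]
tcp_rot: [180.0, -0.0, -169.5]
contact_force: [-2.8, 1.0, 3.6]
opening: 0.196
gripper_force: 34.9
```

Contact. I release to partial opening, then rise.

Request:
move_arm:
  series:
    - [[-0.3,0,0,0,0],[-0.1,0,0,0,0],[0,0,0,0,0],[0,0,0,0,0],[0,0,0,0,0],[0,0,0,-0.02,0],[0,0,0,-0.04,0],[0,0,0,-0.05,0],[0,0,0,-0.05,0],[1,0,0,-0.05,0]]

```text
time_s: 13.35
eef_pos: [0.5348, -0.2983, 0.4031]
tcp_rot: [-179.9, 0.1, -169.5]
contact_force: [1.5, -0.5, -0.3]
opening: 0.565
gripper_force: 0.0
```

```bash
python3 - <<'E'
from h import *
o=get_obs();print(o['eef_pos'],o['tcp_rot'],o['opening'])
for q in ['bar']:print(spot_in('wrist',q) if 0 else '')
im=camera('side')
print('bar',[(np.round(d['location'],3).tolist(),round(d['conf'],2)) for d in spot_in('side','bar')])
goto(.44,.238,.40,166.5)
E
```

```text
[ 0.53483227 -0.29833053  0.40310722] [-1.79938726e+02  7.88298658e-02 -1.69519102e+02] 0.5645910426634698

bar [([0.527, -0.305, 0.04], 0.87)]
shift [-0.0025  0.5461  0.0084] rows 14 each [-0.0002  0.039   0.0006] turn 23.98
```

Request:
move_arm:
  series:
    - [[0.5,0,0,0,8],[0.5,0,0,0,8],[0.5,0,0,0,8],[0.5,-0.008,0.02,0,0],[0.5,-0.016,0.04,0,0],[0.5,-0.016,0.04,0,0],[0.5,-0.016,0.04,0,0],[0.5,-0.016,0.04,0,0],[0.5,0,0,0,0]]

```text
time_s: 14.58
eef_pos: [0.6496, -0.1328, 0.3997]
tcp_rot: [179.8, 0.0, 167.2]
contact_force: [0.1, 0.5, -0.2]
opening: 0.75
gripper_force: 0.0
```

```bash
python3 - <<'E'
from h import *
o=get_obs();print(o['eef_pos'],o['tcp_rot'],o['opening'])
goto(.53,.217,.40,166.5)
E
```

```text
[ 0.64959266 -0.13284345  0.39973282] [1.79750269e+02 2.54410414e-02 1.67179580e+02] 0.7500233030171397
shift [ 1.942e-01  3.146e-01 -3.000e-04] rows 10 each [ 0.0194  0.0315 -0.    ] turn 0.68
```

Request:
move_arm:
  series:
    - [[0.5,0.0216,0.035,0,0],[0.5,0.0216,0.035,0,0],[0.5,0.0216,0.035,0,0],[0.5,0.0216,0.035,0,0],[0.5,0.0216,0.035,0,0],[0.5,0.0216,0.035,0,0],[0.5,0.0216,0.035,0,0],[0.5,0.0216,0.035,0,0],[0.5,0.0216,0.035,0,0.7],[0.5,0,0,0,0]]

```text
time_s: 15.82
eef_pos: [0.5298, 0.216, 0.4002]
tcp_rot: [179.9, -0.1, 166.3]
contact_force: [-0.1, -0.5, -0.0]
opening: 0.749
gripper_force: 0.0
```

```bash
python3 - <<'E'
from h import *
import time
k=calibration('wrist');im=camera('wrist');cv2.imwrite('pics/w4.png',im[:,:,::-1])
o=get_obs();print(o['eef_pos'],o['tcp_rot'])
for q in['carton_orange','carton_purple']:
    for d in cut_out('wrist',q)[:4]:
        m=np.asarray(d['pixels']);ys,xs=np.nonzero(m);print(q,d['conf'],m.sum(),xs.mean(),ys.mean(),toplane([[xs.mean(),ys.mean()]],k,.06))
E
```

```text
[0.53082321 0.21344514 0.40002205] [ 1.79970163e+02 -2.84410821e-03  1.66123522e+02]
carton_orange 0.9 454 343.4251101321586 5.370044052863436 [[0.37812657 0.34002217]]
carton_orange 0.85 4187 38.0229281108192 88.80009553379509 [[0.37800477 0.0080015 ]]
carton_orange 0.62 2166 265.9556786703601 119.35457063711911 [[0.46717916 0.23957404]]
carton_orange 0.55 49323 384.71289256533464 136.03120248160087 [[0.51676922 0.3660625 ]]
carton_purple 0.81 1956 265.94785276073617 182.46472392638037 [[0.53786992 0.22293145]]
```

View pics/w4.png

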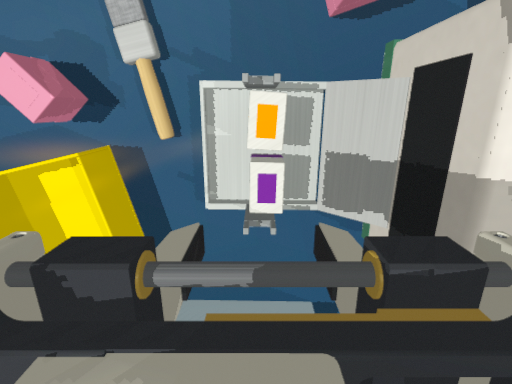

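The view shows the orange carton's top at (267,121) and the purple one's at (267,188), with the brackets at rows 80 and 225. I fit both.

```bash
python3 - <<'E'
from h import *
k=calibration('wrist')
for q,x0 in[('carton_orange',(.467,.236)),('carton_purple',(.538,.221))]:
    for d in cut_out('wrist',q):
        m=np.asarray(d['pixels']);ys,xs=np.nonzero(m)
        if abs(xs.mean()-266)<8 and m.sum()<3000:
            print(q,fit({'wrist':(m,k)},(x0[0],x0[1],-.23),.062,.04,.004,.068),(xs.min(),xs.max(),ys.min(),ys.max()))
            im=cv2.imread('pics/w4.png')[:,:,::1]
print('colour bands',toplane([[267,121],[267,188]],k,.068))
o=get_obs();print(o['eef_pos'])
E
```

```text
carton_orange (array([0.4708, 0.2334]), -17.89, 0.018) (np.int64(247), np.int64(286), np.int64(89), np.int64(150))
carton_purple (array([0.544 , 0.2156]), -15.81, 0.048) (np.int64(249), np.int64(284), np.int64(153), np.int64(212))
colour bands [[0.47141178 0.23434683]
 [0.54493904 0.21645414]]
[0.53234661 0.20997659 0.39977843]
```

```bash
python3 - <<'E'
from h import *
for i in range(4):
    o=get_obs();k=calibration('wrist');print(o['time_s'],o['eef_pos'],o['tcp_rot'][2],k['pose'][:3,3],np.round(o['joint_positions'],2))
    camera('side')
E
```

```text
16.075 [0.53234661 0.20997659 0.39977843] 165.69019238791046 [0.45606358 0.22899699 0.37920927] [-17.15  19.46  -8.78 101.06   3.42  59.74  48.53]
16.125 [0.5323508  0.20995634 0.39974245] 165.67259869511074 [0.45608329 0.22904127 0.37918994] [-17.14  19.46  -8.78 101.06   3.42  59.74  48.52]
16.175 [0.53229255 0.21012637 0.39970949] 165.67725350060604 [0.45604578 0.22918214 0.37917847] [-17.15  19.46  -8.8  101.06   3.41  59.74  48.51]
16.225 [0.53223056 0.21030896 0.39970877] 165.68729510644786 [0.45597831 0.2293667  0.37917196] [-17.15  19.46  -8.81 101.06   3.41  59.74  48.5 ]
```

Request:
move_arm:
  series:
    - [[0.5,0,0,0,0],[0.5,0,0,0,0],[0.5,0,0,0,0],[0.5,0,0,0,0]]

```text
time_s: 16.77
eef_pos: [0.5318, 0.2115, 0.3997]
tcp_rot: [180.0, -0.0, 165.8]
contact_force: [-0.0, 0.4, -0.0]
opening: 0.749
gripper_force: 0.0
```

```bash
python3 - <<'E'
from h import *
o=get_obs();print(o['eef_pos'],o['tcp_rot']);k=calibration('wrist')
im=camera('wrist');cv2.imwrite('pics/w5.png',im[:,:,::-1])
for q,x0 in[('carton_orange',(.467,.236)),('carton_purple',(.538,.221))]:
    for d in cut_out('wrist',q):
        m=np.asarray(d['pixels']);ys,xs=np.nonzero(m)
        if 240<xs.mean()<290 and m.sum()<3000:
            print(q,fit({'wrist':(m,k)},(x0[0],x0[1],-.23),.062,.04,.004,.068),(xs.min(),xs.max(),ys.min(),ys.max()))
o=get_obs();print(o['eef_pos'])
goto(.544,.219,.215,164.5)
E
```

```text
[0.53181862 0.21147355 0.39969678] [ 1.79998435e+02 -4.14961134e-03  1.65787090e+02]
carton_orange (array([0.4687, 0.2391]), -17.79, 0.021) (np.int64(250), np.int64(290), np.int64(87), np.int64(147))
carton_purple (array([0.5422, 0.2215]), -15.16, 0.041) (np.int64(252), np.int64(288), np.int64(151), np.int64(209))
[0.53182543 0.2114638  0.3997315 ]
shift [-0.01    0.0103  0.1847] rows 5 each [-0.002   0.0021  0.0369] turn 1.29
```

Request:
move_arm:
  series:
    - [[0.5,-0.0036,0.0124,0,1.0],[0.5,0,0,0.02,0],[0.5,0,0,0.035,0],[0.5,0,0,0.035,0],[0.5,0,0,0.03,0],[0.5,0,0,0,0],[0.5,0,0,0,0],[0.5,0,0,0,0]]

```text
time_s: 17.92
eef_pos: [0.5392, 0.2231, 0.2814]
tcp_rot: [179.9, 0.1, 164.8]
contact_force: [1.0, 0.1, 0.8]
opening: 0.747
gripper_force: 0.0
```

```bash
python3 - <<'E'
from h import *
o=get_obs();print(o['eef_pos'],o['tcp_rot'],o['opening'])
im=camera('wrist');cv2.imwrite('pics/w6.png',im[:,:,::-1])
goto(.5385,.2225,.216,164.8)
E
```

```text
[0.53917451 0.22309634 0.28139466] [1.79888992e+02 1.30317778e-01 1.64778011e+02] 0.7471858891092253
shift [ 0.0004 -0.0006  0.0653] rows 2 each [ 0.0002 -0.0003  0.0326] turn -0.03
```

View pics/w6.png

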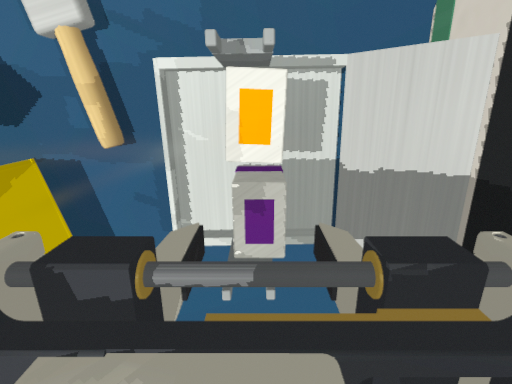

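The purple carton at column 260 is centred between the fingers (195 and 325), so I descend and grip.

Request:
move_arm:
  series:
    - [[0.5,0,0,0.02,0],[0.5,0,0,0.02,0],[0.5,0,0,0.015,0],[0.5,0,0,0.01,0],[0.5,0,0,0,0],[0.5,0,0,0,0]]

```text
time_s: 18.73
eef_pos: [0.5387, 0.2227, 0.2153]
tcp_rot: [180.0, 0.0, 164.8]
contact_force: [0.3, 0.4, 0.3]
opening: 0.754
gripper_force: 0.0
```

Request:
move_arm:
  series:
    - [[-1,0,0,0,0],[-1,0,0,0,0],[-1,0,0,0,0],[-1,0,0,0,0],[-1,0,0,0,0],[-1,0,0,0,0]]
  squeeze: 20

```text
time_s: 19.48
eef_pos: [0.5385, 0.2227, 0.2149]
tcp_rot: [180.0, 0.0, 164.8]
contact_force: [-0.5, 0.8, 2.4]
opening: 0.435
gripper_force: 20.0
```

Request:
move_arm:
  series:
    - [[-1,0,0,-0.01,0],[-1,0,0,-0.02,0],[-1,0,0,-0.035,0],[-1,0,0,-0.035,0],[-1,0,0,-0.035,0],[-1,0,0,-0.02,0],[-1,0,0,0,0],[-1,0,0,0,0]]

```text
time_s: 20.48
eef_pos: [0.5379, 0.2223, 0.3694]
tcp_rot: [-180.0, -0.0, 164.8]
contact_force: [0.5, -1.0, -1.5]
opening: 0.434
gripper_force: 20.0
```

```bash
python3 - <<'E'
from h import *
o=get_obs();print(o['eef_pos'],o['tcp_rot'],o['opening'])
goto(.598,-.0515,.3706,179.25)
E
```

```text
[0.53794175 0.22228293 0.36940401] [-1.79968030e+02 -3.16030966e-02  1.64779123e+02] 0.4338172188418349
shift [-0.1298 -0.2484 -0.0012] rows 8 each [-0.0162 -0.0311 -0.0001] turn -14.47
```

Request:
move_arm:
  series:
    - [[-1,-0.008,-0.0155,0,0],[-1,-0.0162,-0.031,0,0],[-1,-0.0162,-0.031,0,0],[-1,-0.0162,-0.031,0,0],[-1,-0.0162,-0.031,0,0],[-1,-0.0162,-0.031,0,0],[-1,-0.0162,-0.031,0,0],[-1,-0.0162,-0.031,0,0],[-1,-0.008,-0.0155,0,0]]

```text
time_s: 21.6
eef_pos: [0.5977, -0.0546, 0.3686]
tcp_rot: [-179.9, -0.1, 164.5]
contact_force: [-0.2, -0.1, -1.6]
opening: 0.434
gripper_force: 20.0
```

Request:
move_arm:
  series:
    - [[-1,0,0,0,-5],[-1,0,0,0,-5],[-1,0,0,0,-4.5],[-1,0,0,0,0],[-1,0,0,0,0],[-1,0,0,0,0],[-1,0,0,0,0]]

```text
time_s: 22.48
eef_pos: [0.5981, -0.0506, 0.3697]
tcp_rot: [180.0, -0.0, 179.3]
contact_force: [0.2, 0.6, -1.4]
opening: 0.429
gripper_force: 20.0
```

```bash
python3 - <<'E'
from h import *
o=get_obs();print(o['eef_pos'],o['tcp_rot'],o['opening'])
im=camera('wrist');cv2.imwrite('pics/w7.png',im[:,:,::-1])
goto(.5975,-.0515,.225,179.25)
E
```

```text
[ 0.59811664 -0.05063094  0.3696678 ] [ 1.79999458e+02 -6.25429564e-03  1.79268348e+02] 0.42917707906055613
shift [ 0.0006 -0.0009  0.1447] rows 4 each [ 0.0002 -0.0002  0.0362] turn 0.02
```

View pics/w7.png

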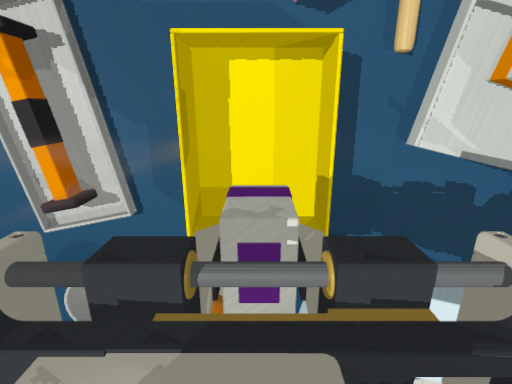

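The carton hangs centred over the basket's far end, and the bar lies in the dish at (40,110). I lower the carton.

Request:
move_arm:
  series:
    - [[-1,0,-0.0005,0.02,0],[-1,0,0,0.035,0],[-1,0,0,0.035,0],[-1,0,0,0.03,0],[-1,0,0,0.018,0],[-1,0,0,0.01,0],[-1,0,0,0.005,0],[-1,0,0,0,0],[-1,0,0,0,0]]

```text
time_s: 23.65
eef_pos: [0.5986, -0.0512, 0.2176]
tcp_rot: [-180.0, 0.1, 179.3]
contact_force: [0.6, -0.1, -0.6]
opening: 0.431
gripper_force: 20.0
```

Request:
move_arm:
  series:
    - [[-1,0,0,0.001,0],[-1,0,0,0.001,0],[-1,0,0,0,0]]

```text
time_s: 24.02
eef_pos: [0.5983, -0.0512, 0.215]
tcp_rot: [-180.0, 0.0, 179.3]
contact_force: [0.3, 0.9, 0.6]
opening: 0.435
gripper_force: 20.0
```

Request:
move_arm:
  series:
    - [[0.1,0,0,0,0],[0.3,0,0,0,0],[0.5,0,0,0,0],[0.5,0,0,0,0],[0.5,0,0,0,0],[0.5,0,0,-0.02,0],[0.5,0,0,-0.04,0],[0.5,0,0,-0.05,0],[0.5,0,0,-0.05,0],[0.5,0,0,0,0]]

```text
time_s: 25.28
eef_pos: [0.5999, -0.0513, 0.3814]
tcp_rot: [-180.0, 0.6, 179.3]
contact_force: [0.2, 0.4, -0.5]
opening: 0.751
gripper_force: 0.0
```

```bash
python3 - <<'E'
from h import *
o=get_obs();print(o['eef_pos'],o['tcp_rot'],o['opening'])
print([(np.round(d['location'],3).tolist(),round(d['conf'],2)) for c in['side'] for _ in [camera(c)] for d in spot_in(c,'carton_purple')])
# after turning back to yaw 162.2
w=np.radians(162.2);c,s=np.cos(w),np.sin(w)
dx,dy=np.array([.4715,.238])-o['eef_pos'][:2];print('tool shift at yaw162.2',c*dx+s*dy,s*dx-c*dy)
E
```

```text
[ 0.59992093 -0.05127184  0.38140142] [-179.96632835    0.63538565  179.27427414] 0.7505746765221605
[([0.593, -0.072, 0.059], 0.75), ([0.544, -0.049, 0.033], 0.54)]
tool shift at yaw162.2 0.2107023855845549 0.23616654610868154
```

Request:
move_arm:
  series:
    - [[0.5,0,0,-0.01,6],[0.5,0,0,-0.01,6],[0.5,0,0,0,5],[0.5,0.013,0.015,0,0],[0.5,0.0263,0.0295,0,0],[0.5,0.0263,0.0295,0,0],[0.5,0.0263,0.0295,0,0],[0.5,0.0263,0.0295,0,0],[0.5,0.0263,0.0295,0,0],[0.5,0.0263,0.0295,0,0]]

```text
time_s: 26.62
eef_pos: [0.4917, 0.1858, 0.3938]
tcp_rot: [-179.9, -0.1, 162.5]
contact_force: [0.6, -0.1, 0.9]
opening: 0.748
gripper_force: 0.0
```

Request:
move_arm:
  series:
    - [[0.5,0.0263,0.0295,0,0],[0.5,0.013,0.0145,0,0],[0.5,0,0,0,0],[0.5,0,0,0,0],[0.5,0,0,0.02,0],[0.5,0,0,0.035,0],[0.5,0,0,0.035,0],[0.5,0,0,0.02,0],[0.5,0,0,0,0],[0.5,0,0,0,0]]

```text
time_s: 27.88
eef_pos: [0.4705, 0.237, 0.2854]
tcp_rot: [180.0, 0.0, 162.2]
contact_force: [0.3, 0.2, 0.3]
opening: 0.752
gripper_force: 0.0
```

```bash
python3 - <<'E'
from h import *
o=get_obs();print(o['eef_pos'],o['tcp_rot'],o['opening'])
k=calibration('wrist');im=camera('wrist');cv2.imwrite('pics/w8.png',im[:,:,::-1])
for d in cut_out('wrist','carton_orange'):
        m=np.asarray(d['pixels']);ys,xs=np.nonzero(m);p=toplane([[xs.mean(),ys.mean()]],k,.068)[0]
        print(d['conf'],m.sum(),xs.min(),xs.max(),ys.min(),ys.max(),p)
        if abs(p-[.468,.239]).max()<.04: print(fit({'wrist':(m,k)},(.468,.239,-.3),.062,.04,.004,.068))
goto(.4716,.2384,.215,162.2)
E
```

```text
[0.47049562 0.23702613 0.2853999 ] [1.79972551e+02 4.45380365e-02 1.62216648e+02] 0.751515561416893
0.96 4366 233 289 158 249 [0.46469898 0.24078693]
(array([0.4689, 0.2395]), -16.82, 0.076)
0.82 3229 326 442 0 49 [0.36565589 0.34352505]
0.71 746 0 25 162 210 [0.39140147 0.06925446]
shift [-0.0007  0.0013  0.0709] rows 2 each [-0.0004  0.0006  0.0354] turn 0.04
```

View pics/w8.png

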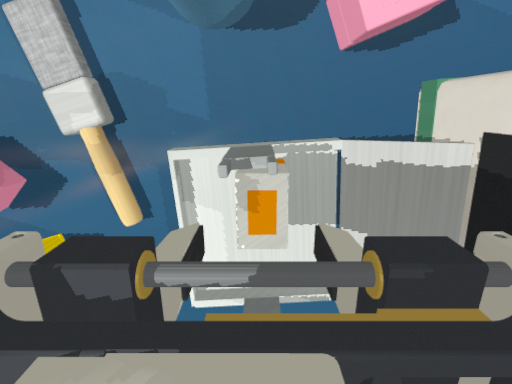

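The orange carton (column 262) is centred between the fingers. It confirms (0.469, 0.239), so I descend and grip.

Request:
move_arm:
  series:
    - [[0.5,-0.0007,0.0013,0.02,0],[0.5,0,0,0.02,0],[0.5,0,0,0.018,0],[0.5,0,0,0.012,0],[0.5,0,0,0,0],[0.5,0,0,0,0]]

```text
time_s: 28.72
eef_pos: [0.4711, 0.2387, 0.2151]
tcp_rot: [180.0, 0.0, 162.3]
contact_force: [-0.4, 0.1, 0.3]
opening: 0.744
gripper_force: 0.0
```

Request:
move_arm:
  series:
    - [[-1,0,0,0,0],[-1,0,0,0,0],[-1,0,0,0,0],[-1,0,0,0,0],[-1,0,0,0,0],[-1,0,0,0,0]]
  squeeze: 20

```text
time_s: 29.48
eef_pos: [0.471, 0.2387, 0.2149]
tcp_rot: [180.0, 0.0, 162.3]
contact_force: [-0.2, 0.4, 1.9]
opening: 0.433
gripper_force: 20.0
```

Request:
move_arm:
  series:
    - [[-1,0,0,-0.01,0],[-1,0,0,-0.02,0],[-1,0,0,-0.035,0],[-1,0,0,-0.035,0],[-1,0,0,-0.035,0],[-1,0,0,-0.02,0],[-1,0,0,0,0],[-1,0,0,0,0]]

```text
time_s: 30.48
eef_pos: [0.4704, 0.2382, 0.3688]
tcp_rot: [-179.9, -0.1, 162.3]
contact_force: [0.0, -0.2, -2.8]
opening: 0.433
gripper_force: 20.0
```

```bash
python3 - <<'E'
from h import *
o=get_obs();print(o['eef_pos'],o['tcp_rot'],o['opening'])
goto(.513,-.051,.370,179.25)
E
```

```text
[0.47037396 0.238185   0.36884847] [-1.79931959e+02 -6.31114408e-02  1.62279050e+02] 0.43305235114717033
shift [-0.1286 -0.2625 -0.0012] rows 8 each [-0.0161 -0.0328 -0.0001] turn -16.97
```

Request:
move_arm:
  series:
    - [[-1,-0.008,-0.0164,0,0],[-1,-0.0161,-0.0328,0,0],[-1,-0.0161,-0.0328,0,0],[-1,-0.0161,-0.0328,0,0],[-1,-0.0161,-0.0328,0,0],[-1,-0.0161,-0.0328,0,0],[-1,-0.0161,-0.0328,0,0],[-1,-0.0161,-0.0328,0,0],[-1,-0.008,-0.0164,0,0]]

```text
time_s: 31.6
eef_pos: [0.5128, -0.0545, 0.3686]
tcp_rot: [-179.9, -0.1, 162.0]
contact_force: [-1.1, 1.3, -0.4]
opening: 0.436
gripper_force: 20.0
```

Request:
move_arm:
  series:
    - [[-1,0,0,0,-6],[-1,0,0,0,-6],[-1,0,0,0,-5],[-1,0,0,0,0],[-1,0,0,0,0],[-1,0,0,0,0],[-1,0,0,0,0]]

```text
time_s: 32.48
eef_pos: [0.5136, -0.0506, 0.3697]
tcp_rot: [-180.0, -0.0, 179.3]
contact_force: [0.1, 0.9, -1.8]
opening: 0.438
gripper_force: 20.0
```

```bash
python3 - <<'E'
from h import *
o=get_obs();print(o['eef_pos'],o['tcp_rot'],o['opening'])
goto(.513,-.051,.2165,179.25)
E
```

```text
[ 0.51357905 -0.05058121  0.36965303] [-1.79998924e+02 -9.42028220e-03  1.79262449e+02] 0.4384962808986846
shift [ 0.0006 -0.0004  0.1532] rows 4 each [ 0.0001 -0.0001  0.0383] turn 0.01
```

Request:
move_arm:
  series:
    - [[-1,0,0,0.02,0],[-1,0,0,0.035,0],[-1,0,0,0.035,0],[-1,0,0,0.03,0],[-1,0,0,0.018,0],[-1,0,0,0.01,0],[-1,0,0,0.005,0],[-1,0,0,0,0],[-1,0,0,0,0]]

```text
time_s: 33.6
eef_pos: [0.514, -0.0506, 0.2174]
tcp_rot: [-180.0, 0.1, 179.3]
contact_force: [0.3, -0.4, -1.6]
opening: 0.435
gripper_force: 20.0
```

Request:
move_arm:
  series:
    - [[-1,0,0,0.001,0],[-1,0,0,0.001,0],[-1,0,0,0,0]]

```text
time_s: 33.98
eef_pos: [0.5138, -0.0506, 0.2149]
tcp_rot: [-180.0, 0.0, 179.3]
contact_force: [-0.2, 0.1, 0.0]
opening: 0.434
gripper_force: 20.0
```

Request:
move_arm:
  series:
    - [[0.1,0,0,0,0],[0.3,0,0,0,0],[0.5,0,0,0,0],[0.5,0,0,0,0],[0.5,0,0,0,0],[0.5,0,0,-0.02,0],[0.5,0,0,-0.04,0],[0.5,0,0,-0.05,0],[0.5,0,0,-0.05,0],[0.5,0,0,-0.03,0]]

```text
time_s: 35.22
eef_pos: [0.514, -0.0506, 0.4076]
tcp_rot: [-180.0, 0.2, 179.3]
contact_force: [0.1, 0.3, -0.6]
opening: 0.754
gripper_force: 0.0
```

Request:
move_arm:
  series:
    - [[0.5,0,0,-0.03,0],[0.5,0,0,0,0],[0.5,0,0,0,0],[0.5,0,0,0,0]]

```text
time_s: 35.72
eef_pos: [0.5131, -0.0506, 0.4334]
tcp_rot: [180.0, -0.1, 179.3]
contact_force: [0.5, 0.4, 0.2]
opening: 0.75
gripper_force: 0.0
```

```bash
python3 - <<'E'
from h import *
im=camera('side');cv2.imwrite('pics/s9.png',cv2.resize(im[130:330,140:400,::-1],(780,600)))
E
```

```text
(no output)
```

View pics/s9.png

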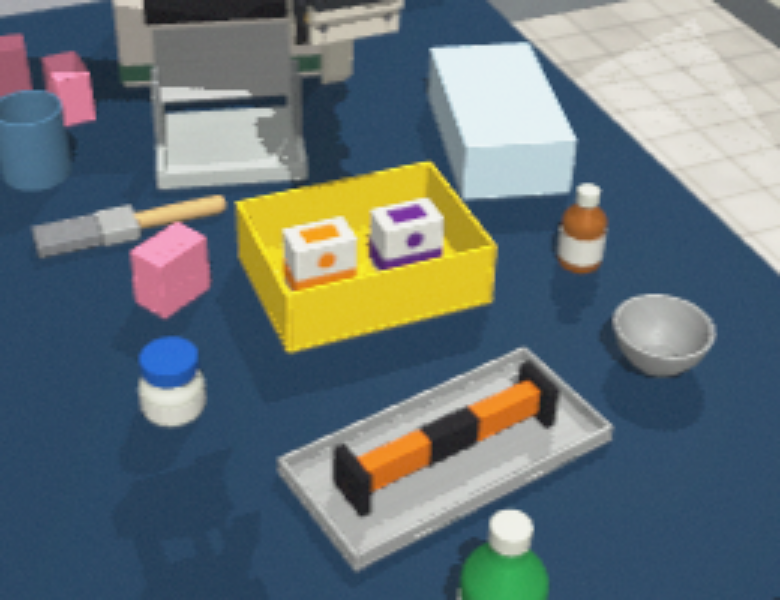

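Both cartons stand upright in the basket at (320,250) and (407,232), the bar lies flat in the dish, and the bystanders look undisturbed.

```bash
python3 -c "
from workcell import *
print(hand_in())"
```

```text
the job is handed in; nothing more can be done
None
```

The job is handed in at about 36 s (no verdict was returned): the last picture shows the bar flat in the steel dish, both cartons upright side by side in the yellow basket, everything released, and the other things where they were.

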